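Load the orange fuse into the slide-in holder

ROBOT

A 6-joint arm with a two-finger parallel gripper is mounted at the origin on the work surface. World frame = base frame: x ahead of the robot, y to its left, z up, the work surface at z = 0. Lengths are in mm, angles in rad, forces in N, time in s.
With the tool pointing down it reaches from about 300 to 825 mm from the base axis. Payload 5.4 kg.
Tool frame: the origin (TCP) lies on the centre line of the jaws, within the pads' length; the fingertips stand 25 mm ahead of it and the grasp point (between the pads) lies 6 mm ahead of it; y points along the fingers, x is the direction in which the jaws open and shut, and the axes are right-handed (so a half turn about y gives the same grasp; the last joint's range is limited). The gripper opens to 92 mm and grips with 3 to 60 N. Pads are 20 mm wide; open, the fingers measure 128 mm over their backs; the gripper's body (75 mm by 189 mm) begins 69 mm behind the grasp point.
Start: joints at [-1.362, 0.158, 1.597, -0, 1.386, -0.21], TCP at [233.807, -525.3, 239.601] pointing down, gripper open.
Joint ranges: [-2.91, 2.91], [-0.94, 2.29], [0.18, 2.7], [-1.29, 4.43], [0.17, 2.64], [-3, 3]. Speed limits (rad/s): [2.57, 2.57, 3.14, 3.14, 3.14, 3.14].

INTERFACE

Orientations are given as a 3x3 rotation matrix whose columns are the frame's x, y, z axes.
In Python, from plant import manip, optics gives the robot as it stands.
- The arm moves only by the tool servo_tool, never from a script. Its argument "deltas" is a list of rows, each an object of numbers: "tx", "ty", "tz": the shift along the tool's x, y, z in mm; "roll": the turn about the tool's y in rad; "gripper": the opening, from 0 (shut) to 1 (fully open). In form: [{"tx": .., "ty": .., "tz": .., "roll": .., "gripper": ..}, ...]. A call has 1 to 5 rows; each row is the pose to reach, as a shift and turn from the pose commanded when the call began, along the tool's axes at that moment; what a row does not reach only later rows make up. A row lasts 1/12 s, in which the tool goes at most 41.7 mm and 7.16 degrees, less where a joint would pass 70% of its speed; a pose out of reach is approached as far as the arm can. A call with a gripper value outside its range is refused whole. The fingers move at their own pace and stop on an object; "force" is the grip in N (left out, the last holds). Time passes only in rows, so rows that repeat a pose let the fingers close. It gives the time, the measured TCP pose, the force and the opening at its end, in the units of the state.
- manip.read_state(): the state, without advancing time (a new reading comes with each control period).
- optics.get_image(name): name is "scene" or "side" or "wrist"; returns the picture (480x640x3 uint8, red, green, blue); there is no depth.
- optics.get_calibration(name): a dict with "fx", "fy", "cx", "cy" (pixels), "R" (3x3) and "t" (3): a world point X has camera coordinates R X + t. Camera axes: x right, y down, z forward; pixel columns grow to the right and rows downward; lengths in mm; the calibration is good to about 2 mm. A picture is of the moment at which its call begins: read the wrist's pose just before it. get_calibration takes no time and is no camera call; for the wrist camera it gives the pose at the moment of the call.
- manip.sign_off(): hands the job in, once; it reports no verdict.
The state is a dict: "time_s": time; "joint_pos": joint angles; "qvel": joint speeds; "tau": joint torques, N m; "eef_pos": TCP position; "eef_rot": TCP orientation; "force": force on the tool from outside, world axes, zero at the start; "torque": the same for the moment, N m; "finger_gap": finger opening in mm.
Only numpy, scipy, OpenCV 4.12 (cv2) and the standard library are available. Lean on these libraries where they do the work, as an engineer would, in place of code of your own. Each camera call takes 0.05 s, during which the arm holds its last target. There are 200 camera calls.

TASK

Pluck the orange fuse out of the sloping pocket tray and lay it down, without dropping it, in the two brass clips of the open fuse carrier. Then push the carrier's red front plate until you feel it stop fully home in its housing, without forcing it. Leave the other two fuses in their pockets and everything else where it is.

Things in the scene. Friction and masses are not known exactly. Their poses are not given: they have to be found in the camera images.
- fuse_orange: orange cartridge fuse: cylinder 21 mm in diameter and 76 mm long, about 60 g, orange body with a steel cap 16 mm long on either end; origin at the middle of its axis, x along the axis (either end is alike). It starts in one of the tray's three pockets, its axis running up the slope; the three fuses may be in any order.
- fuse_blue: blue cartridge fuse: cylinder 21 mm in diameter and 76 mm long, about 60 g, blue body with a steel cap 16 mm long on either end; origin at the middle of its axis, x along the axis (either end is alike). To stay in its pocket.
- fuse_white: white cartridge fuse: cylinder 21 mm in diameter and 76 mm long, about 60 g, white body with a steel cap 16 mm long on either end; origin at the middle of its axis, x along the axis (either end is alike). To stay in its pocket.
- tray: fixed grey pocket tray, 130 x 282 mm, sloping 30 degrees, rising towards its +x, so its face looks up and to -x. Origin on the table under the tray. Three pockets 90 mm apart along y; a fuse's axis lies along (cos 30, 0, sin 30) with its middle at (-0.045, -0.09 or 0 or 0.09, 0.076). Tray floor 24 mm under the axis; 10 mm walls 45 mm either side of each fuse; stops at its ends, lower than its top
- pocket_mid (a point): middle of the axis of the fuse in the middle pocket. In each pocket the fuse rests in two black V clips, each 10 mm long, 26 mm up and down the slope from its middle, reaching 7 mm above its axis and 20 mm to either side; between the clips 42 mm of the fuse is free to grasp
- light_bar (a point): middle of the underside of a fixed aluminium light bar above the fuses' upper ends, along the tray's y: 24 mm wide, 340 mm long, 20 mm high, underside 186 mm above the table, on 20 mm posts at its ends. It leaves no room to reach straight down to a fuse; the way square to the tray's slope is free
- holder: fixed grey fuse holder, base plate 275 x 84 mm, with the sliding carrier on it. Origin on the table under the middle of the fuse when the carrier is home; x is the way the carrier is pushed in. The housing with a clear roof covers x = -0.040 to 0.086, is 78 mm wide and 68 mm high (roof's underside at 64 mm)
- carrier (a joint): travel of the black carrier along the holder's +x, in m: 0 is fully out, 0.120 is the stop, fully home; it starts between 0 and 0.025, clear of the housing. It slides with about 2.5 N and stays where it is left.
- carrier_seat (a point): where the middle of the fuse's axis belongs in the carrier, 45 mm above the table; x along the fuse and the push, z up. Two brass V clips, 10 mm long, at x = -0.026 and 0.026 reach 7 mm above it and 20 mm to either side and centre the fuse. End walls at x = -0.043 (red plate) and 0.043 (top 5 mm above this point) leave 5 mm at either end. Carrier floor 29 mm below
- carrier_push (a point): middle of the outer face of the carrier's red front plate, 60 mm above the table, where to push towards +x (of this point). The plate is 50 mm wide, 8 mm thick, its top 80 mm above the table.
- terminal_strip: loose black terminal strip, 45 x 110 x 44 mm, origin under its middle; to be left alone
- io_module: loose white control module with a green connector, 75 x 90 x 114 mm, origin under its middle; to be left alone
- tape_roll: loose roll of yellow tape lying flat, 100 mm across, 19 mm high, origin under its middle; to be left alone
- screw_dish: loose steel dish, 90 mm across, 35 mm high, origin under its middle; to be left alone
- screwdriver: loose screwdriver with a yellow handle, 190 mm long, lying on the table in front of the robot; origin under its middle, x along it; to be left alone
Things that resemble listed ones, but are neither listed nor needed, are in the scene too. There is more than one size of the fuse_orange; the one meant has the size given above.

How it is judged:
By the outcome, as a careful person would: the job done as asked, in the order asked, and still so for the second after the job is handed in, with the robot touching nothing.
It also fails if it takes over 58 s, if anything falls off the work surface, if the arm or the gripper's body presses on something with over 40 N, if the wrist force passes 120 N, or if a joint passes its speed limit or range.

## Working session

There is one attempt and no reset: what is moved stays moved. The work goes in short steps, Python scripts to look and compute and a tool call to move; the robot and the scene stay as the last step left them, time stands still between calls to the robot, and variables do not carry over. Pictures are saved under pics/ and viewed, about 8 in all and at most 12, crops included, and the job is handed in when it is done.

Besides the shell and the picture viewer there is one more tool, called after "Request:" by a JSON object that holds its "name" and its "arguments", one argument or row to a line. servo_tool: Moves the arm, as the interface text tells. Its arguments: {"type":"object","properties":{"deltas":{"type":"array","items":{"type":"object","properties":{"tx":{"type":"number"},"ty":{"type":"number"},"tz":{"type":"number"},"roll":{"type":"number"},"gripper":{"type":"number"}}}},"force":{"type":"number"}},"required":["deltas"]}

```bash
mkdir -p pics; ls; python3 - <<'E'
from plant import manip, optics
import cv2,numpy as np
np.set_printoptions(precision=4,suppress=True)
for n in ("scene","side"):
    im=optics.get_image(n); cv2.imwrite(f"pics/{n}0.png",im[:,:,::-1]); print(n,optics.get_calibration(n))
s=manip.read_state(); print(s)
E
```

```text
pics
scene {'fx': 463.2828854791666, 'fy': 463.2828854791666, 'cx': 309.12265704919105, 'cy': 244.3583136530005, 'R': array([[-0.1253,  0.9921,  0.0087],
       [ 0.5642,  0.0785, -0.8219],
       [-0.816 , -0.0981, -0.5696]]), 't': array([  71.8265, -209.1388, 1776.8339])}
side {'fx': 442.58203047641985, 'fy': 442.58203047641985, 'cx': 313.1824178836038, 'cy': 236.57315996542533, 'R': array([[-0.7881, -0.6155, -0.0081],
       [-0.4571,  0.5939, -0.6621],
       [ 0.4124, -0.5181, -0.7493]]), 't': array([ 430.001 ,  365.1096, 1025.2316])}
{'time_s': 0.1, 'joint_pos': array([-1.3621,  0.159 ,  1.5981, -0.    ,  1.3863, -0.2101]), 'qvel': array([ 0.0005, -0.0031, -0.0012,  0.0014,  0.0027, -0.0007]), 'tau': array([ -0.0004, -38.6506, -32.2958,   0.0703,   0.0341,  -0.    ]), 'eef_pos': array([ 233.7013, -524.7746,  238.7332]), 'eef_rot': array([[ 0.4067, -0.0004,  0.9136],
       [-0.9136,  0.0017,  0.4067],
       [-0.0017, -1.    ,  0.0003]]), 'force': array([ 0.8215, -0.3038,  0.1632]), 'torque': array([0.0489, 0.0434, 0.0065]), 'finger_gap': 92.04233325775702}
```

View pics/scene0.png

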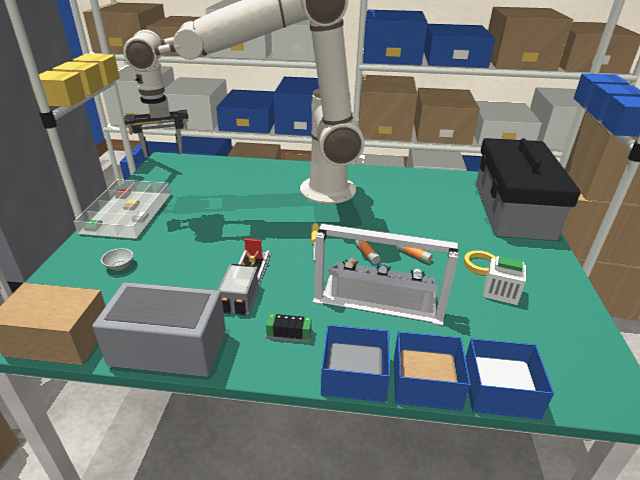

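View pics/side0.png

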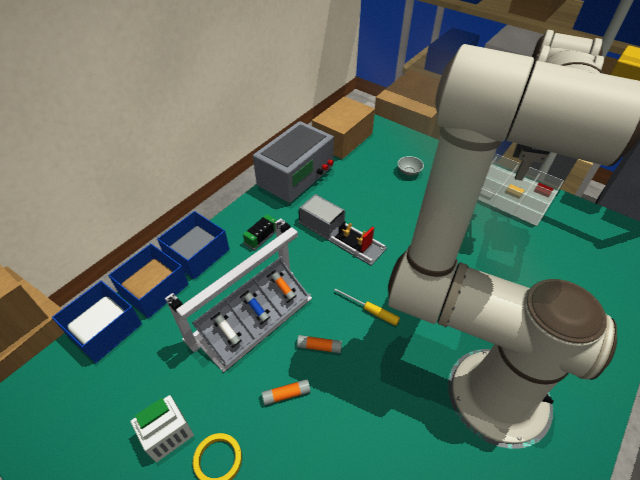

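The tray's orange fuse is at side (283,287). The two loose orange ones at side (318,345) and (286,392) are oversized decoys on the table. I'll enlarge the tray and the holder next.

```bash
python3 - <<'E'
import cv2,numpy as np
a=cv2.imread("pics/side0.png"); b=cv2.imread("pics/scene0.png")
r=lambda im,x,y,w,h,s:cv2.resize(im[y:y+h,x:x+w],None,fx=s,fy=s,interpolation=cv2.INTER_CUBIC)
cv2.imwrite("pics/c1.png",r(a,165,220,160,150,5)[:600])
c=np.hstack([r(a,290,190,100,75,4),r(b,210,230,100,75,4)])
d=r(b,305,220,160,60,5); cv2.imwrite("pics/c2.png",np.vstack([c,d]))
E
```

```text
(no output)
```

View pics/c1.png

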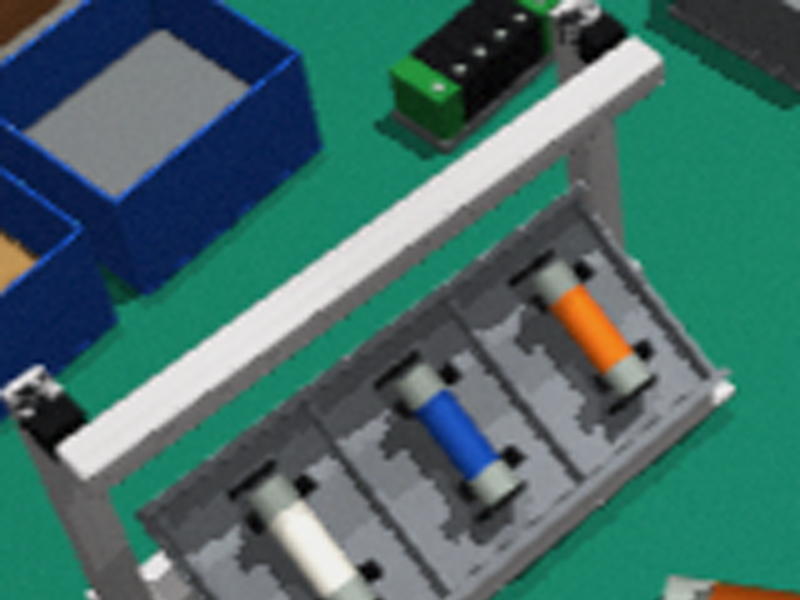

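View pics/c2.png

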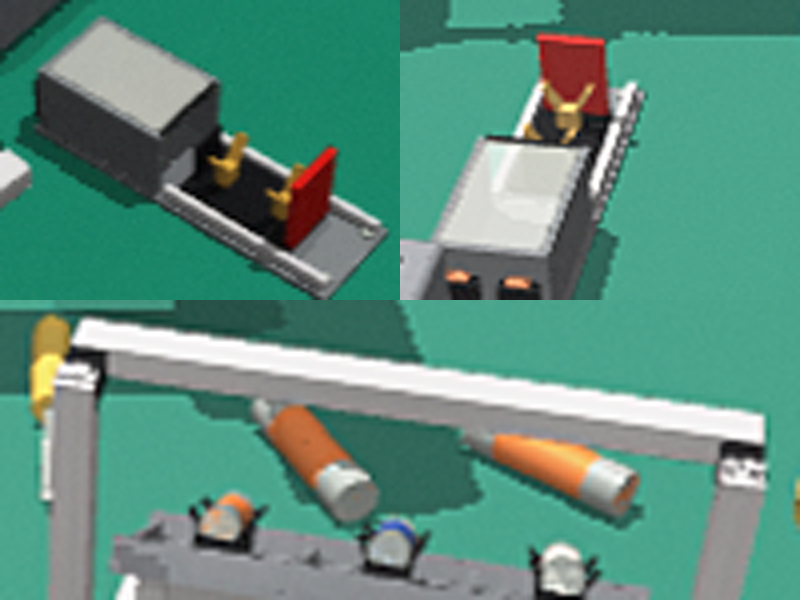

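```bash
cat > fit.py <<'E'
import numpy as np
from scipy.optimize import least_squares
from plant import optics
np.set_printoptions(precision=3,suppress=True)
K={n:optics.get_calibration(n) for n in("scene","side")}
def pr(n,X):
    k=K[n];c=k["R"]@X+k["t"];return np.array([k["fx"]*c[0]/c[2]+k["cx"],k["fy"]*c[1]/c[2]+k["cy"]])
def W(p,X):
    c,s=np.cos(p[2]),np.sin(p[2]);return np.array([c*X[0]-s*X[1]+p[0],s*X[0]+c*X[1]+p[1],X[2]])
def fit(obs,p0,nm):
    f=lambda p:np.concatenate([(pr(n,W(p,X(p) if callable(X) else np.array(X,float)))-np.array(uv)) for n,X,uv in obs])
    r=least_squares(f,p0,loss="soft_l1");print(nm,r.x,"\n",f(r.x).reshape(-1,2).round(1).tolist());return r.x
E
cat > run1.py <<'E'
from fit import *
c1=lambda u,v:(165+u/5-.4,220+v/5-.4)
s1=lambda u,v:(290+u/4-.4,190+v/4-.4); s2=lambda u,v:(210+(u-400)/4-.4,230+v/4-.4); s3=lambda u,v:(305+u/5-.4,220+(v-300)/5-.4)
a=np.radians(30)
ax=lambda d,y:(-45+d*np.cos(a),y,76+d*np.sin(a))
T=[("side",ax(0,-90),c1(594,330)),("side",ax(0,0),c1(458,446)),("side",ax(0,90),c1(313,547)),
 ("side",ax(22,-90),c1(567,295)),("side",ax(-22,-90),c1(623,362)),
 ("scene",ax(38,-90),s3(222,528)),("scene",ax(38,0),s3(390,550)),("scene",ax(38,90),s3(563,572))]
fit(T,[600,100,0],"tray")
H=[("side",(86,-39,68),s1(100,17)),("side",(-40,-39,68),s1(217,85)),("side",(-40,39,68),s1(160,135)),("side",(86,39,68),s1(40,72)),
("scene",(-40,-39,68),s2(487,137)),("scene",(-40,39,68),s2(592,152)),("scene",(86,-39,68),s2(437,240)),("scene",(86,39,68),s2(548,255))]
P=lambda y,dx=0:(lambda p:np.array([p[3]-171+dx,y,80]))
H+=[("side",P(-25),s1(335,150)),("side",P(25),s1(300,190)),("scene",P(-25),s2(538,36)),("scene",P(25),s2(605,40))]
fit(H,[600,-250,0,10],"holder")
E
python3 run1.py; python3 -c "
from plant import optics;print(optics.get_calibration('wrist'))"
```

```text
tray [611.577 194.888  -0.119] 
 [[-0.2, 0.0], [0.3, -1.9], [0.5, 0.9], [-0.0, 0.3], [-0.7, 0.4], [-0.4, -0.7], [-0.1, 0.1], [0.2, 1.1]]
holder [ 627.447 -178.681  -25.14    26.468] 
 [[-0.8, -0.7], [2.8, -0.0], [1.5, 2.5], [-1.8, -0.5], [-0.7, -1.7], [0.7, -3.0], [-1.6, 2.1], [0.6, 1.2], [0.4, -0.6], [-0.7, -0.3], [0.5, -0.5], [0.5, -0.1]]
{'fx': 358.81829971562047, 'fy': 358.81829971562047, 'cx': 324.8141592789322, 'cy': 239.26710796754762, 'R': array([[ 0.40616767, -0.91379673, -0.00183175],
       [-0.88813254, -0.39523053,  0.23454938],
       [-0.21505442, -0.09363954, -0.97210248]]), 't': array([-574.49698327,  -26.48135118,  389.53683588])}
```

Request:
{"name": "servo_tool", "arguments": {
  "deltas": [
    {"tx":-28,"tz":28,"ty":-10,"roll":0.1},
    {"tx":-56,"tz":56,"ty":-20,"roll":0.2},
    {"tx":-84,"tz":84,"ty":-30,"roll":0.3},
    {"tx":-112,"tz":112,"ty":-30,"roll":0.4},
    {"tx":-140,"tz":140,"ty":-30,"roll":0.5}
  ]
}}

```text
$.deltas[0]: bad value
```

Request:
{"name": "servo_tool", "arguments": {
  "deltas": [
    {"tx":-28,"ty":-10,"tz":28,"roll":0.1,"gripper":1},
    {"tx":-56,"ty":-20,"tz":56,"roll":0.2,"gripper":1},
    {"tx":-84,"ty":-30,"tz":84,"roll":0.3,"gripper":1},
    {"tx":-112,"ty":-30,"tz":112,"roll":0.4,"gripper":1},
    {"tx":-140,"ty":-30,"tz":140,"roll":0.5,"gripper":1}
  ]
}}

```text
time_s: 0.52
eef_pos: [305.1, -338.9, 269.8]
eef_rot: [[-0.087, 0.0, 0.996], [-0.996, -0.001, -0.087], [0.001, -1.0, 0.001]]
force: [0.7, -0.3, -0.4]
finger_gap: 92.2
```

Request:
{"name": "servo_tool", "arguments": {
  "deltas": [
    {"tx":-40,"ty":0,"tz":10,"roll":0.03,"gripper":1},
    {"tx":-80,"ty":0,"tz":20,"roll":0.03,"gripper":1},
    {"tx":-120,"ty":0,"tz":30,"roll":0.03,"gripper":1},
    {"tx":-160,"ty":0,"tz":40,"roll":0.03,"gripper":1},
    {"tx":-200,"ty":0,"tz":50,"roll":0.03,"gripper":1}
  ]
}}

```text
time_s: 0.93
eef_pos: [370.8, -143.2, 269.4]
eef_rot: [[-0.112, 0.0, 0.994], [-0.994, 0.0, -0.112], [-0.0, -1.0, 0.0]]
force: [1.3, 0.5, 1.5]
finger_gap: 92.4
```

Request:
{"name": "servo_tool", "arguments": {
  "deltas": [
    {"tx":-40,"ty":0,"tz":10,"roll":0,"gripper":1},
    {"tx":-80,"ty":0,"tz":20,"roll":0,"gripper":1},
    {"tx":-120,"ty":0,"tz":30,"roll":0,"gripper":1},
    {"tx":-160,"ty":0,"tz":40,"roll":0,"gripper":1},
    {"tx":-200,"ty":0,"tz":50,"roll":0,"gripper":1}
  ]
}}

```text
time_s: 1.35
eef_pos: [442.7, 50.3, 269.4]
eef_rot: [[-0.111, 0.0, 0.994], [-0.994, -0.0, -0.111], [0.0, -1.0, 0.0]]
force: [0.5, -1.7, 0.1]
finger_gap: 91.9
```

Request:
{"name": "servo_tool", "arguments": {
  "deltas": [
    {"tx":-30,"ty":0,"tz":20,"roll":0,"gripper":1},
    {"tx":-60,"ty":0,"tz":30,"roll":0,"gripper":1},
    {"tx":-60,"ty":0,"tz":30,"roll":0,"gripper":1}
  ]
}}

```text
time_s: 1.6
eef_pos: [480.0, 108.6, 268.9]
eef_rot: [[-0.106, -0.001, 0.994], [-0.994, 0.002, -0.106], [-0.002, -1.0, -0.001]]
force: [0.2, 0.3, -0.0]
finger_gap: 91.6
```

```bash
cat > snap.py <<'E'
import sys,json,cv2,numpy as np
from plant import manip,optics
np.set_printoptions(precision=4,suppress=True)
def snap(n,cam="wrist"):
    k=optics.get_calibration(cam); im=optics.get_image(cam); cv2.imwrite(f"pics/{n}.png",im[:,:,::-1])
    json.dump({a:np.array(b).tolist() for a,b in k.items()},open(f"pics/{n}.json","w"))
    s=manip.read_state(); print(s["time_s"],s["eef_pos"],s["eef_rot"].tolist(),s["joint_pos"],s["force"],s["finger_gap"])
snap(*sys.argv[1:])
E
python3 snap.py w1
```

```text
1.65 [479.1965 106.4266 268.8252] [[-0.1067768890695784, -0.0017187571651817914, 0.9942815204128205], [-0.9942830045619337, 0.00023779718664481222, -0.10677663738754666], [-5.2914237703231835e-05, -0.9999984946620194, -0.0017343222821287444]] [-0.0283 -0.082   1.7865  0.0002  1.4388  1.6494] [ 0.139  -0.6877 -0.2113] 91.95705563876346
```

View pics/w1.png

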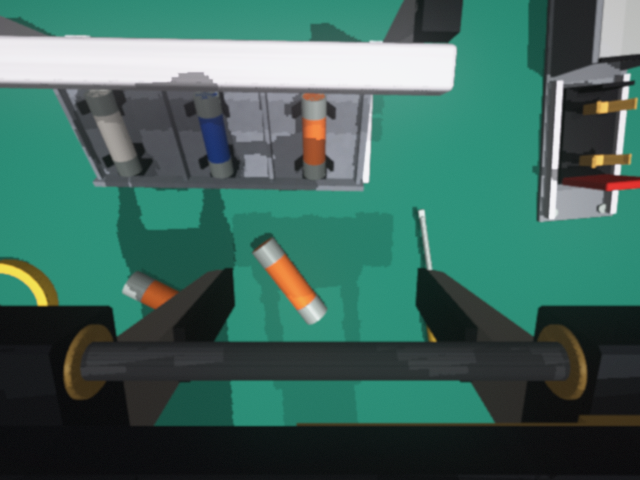

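```bash
cat > ray.py <<'E'
import json,numpy as np
def ray(n,u,v,z):
    k=json.load(open(f"pics/{n}.json"));R=np.array(k["R"]);t=np.array(k["t"]);C=-R.T@t
    d=R.T@np.array([(u-k["cx"])/k["fx"],(v-k["cy"])/k["fy"],1]);return C+d*(z-C[2])/d[2]
def loc(p,P=(611.6,194.9,-.119)):
    c,s=np.cos(P[2]),np.sin(P[2]);x,y=p[0]-P[0],p[1]-P[1];return np.array([c*x+s*y,-s*x+c*y,p[2]])
E
python3 - <<'E'
from ray import *
np.set_printoptions(precision=1,suppress=True)
for nm,u,v,z in [("bar top near R",455,88,206),("bar bot near",315,92,186),("bar top far R",455,45,206),("bar top near L",0,82,206),("or mid",314.5,136,76),("or lowend",315,177,57),("orange lo cap",314.5,163,65),("blue mid",215,136,76),("white mid",117,138,76),("plate top near L",562,182,80)]:
    p=ray("w1",u,v,z);print(nm,p,loc(p))
p=np.array([ -0.1068,0,.994])
E
python3 - <<'E'
import json
k=json.load(open('pics/w1.json'));import numpy as np
R=np.array(k["R"]);print(-R.T@np.array(k["t"]),R)
E
```

```text
bar top near R [571.3  27.6 206. ] [ -20.1 -170.9  206. ]
bar bot near [580.5 103.3 186. ] [-20.  -94.6 186. ]
bar top far R [592.6  27.2 206. ] [   1.  -168.8  206. ]
bar top near L [600.6 271.6 206. ] [-20.   74.9 206. ]
or mid [560.5 109.2  76. ] [-40.6 -91.1  76. ]
or lowend [522.8 113.6  57. ] [-78.5 -91.3  57. ]
orange lo cap [536.5 112.3  65. ] [-64.8 -90.9  65. ]
blue mid [570.1 198.9  76. ] [-41.7  -0.9  76. ]
white mid [577.9 287.8  76. ] [-44.5  88.2  76. ]
plate top near L [ 495.6 -112.8   80. ] [ -78.7 -319.3   80. ]
[545.27290536 100.72478022 413.91858411] [[-0.10654689 -0.99430527 -0.00218955]
 [-0.96631173  0.10302781  0.23585359]
 [-0.23428488  0.02724526 -0.97178613]]
```

Straight down is blocked: the bar's near edge is about 22 mm uphill of the fuse's middle and the gripper body needs 37.5 mm. The moves have no tilt term, so I'll check what the arm does at the edge of its reach. First I'll raise and extend it over free space.

Request:
{"name": "servo_tool", "arguments": {
  "deltas": [
    {"tx":0,"ty":-30,"tz":25,"roll":0,"gripper":1},
    {"tx":0,"ty":-60,"tz":50,"roll":0,"gripper":1},
    {"tx":0,"ty":-70,"tz":90,"roll":0,"gripper":1},
    {"tx":0,"ty":-70,"tz":130,"roll":0,"gripper":1},
    {"tx":0,"ty":-70,"tz":170,"roll":0,"gripper":1}
  ]
}}

```text
time_s: 2.07
eef_pos: [649.7, 83.8, 341.1]
eef_rot: [[-0.112, 0.002, 0.994], [-0.994, -0.001, -0.112], [0.0, -1.0, 0.002]]
force: [-0.0, 0.4, -0.3]
finger_gap: 92.0
```

Request:
{"name": "servo_tool", "arguments": {
  "deltas": [
    {"tx":0,"ty":0,"tz":40,"roll":0,"gripper":1},
    {"tx":0,"ty":0,"tz":80,"roll":0,"gripper":1},
    {"tx":0,"ty":0,"tz":120,"roll":0,"gripper":1},
    {"tx":0,"ty":0,"tz":160,"roll":0,"gripper":1},
    {"tx":0,"ty":0,"tz":200,"roll":0,"gripper":1}
  ]
}}

```text
time_s: 2.48
eef_pos: [823.0, 63.5, 339.8]
eef_rot: [[-0.113, -0.002, 0.994], [-0.994, -0.0, -0.113], [0.001, -1.0, -0.002]]
force: [0.7, -0.2, 2.2]
finger_gap: 91.6
```

Request:
{"name": "servo_tool", "arguments": {
  "deltas": [
    {"tx":0,"ty":0,"tz":30,"roll":0,"gripper":1},
    {"tx":0,"ty":0,"tz":60,"roll":0,"gripper":1},
    {"tx":0,"ty":0,"tz":90,"roll":0,"gripper":1},
    {"tx":0,"ty":0,"tz":90,"roll":0,"gripper":1}
  ]
}}

```text
time_s: 2.82
eef_pos: [856.2, 50.9, 320.1]
eef_rot: [[-0.113, 0.031, 0.993], [-0.994, 0.002, -0.113], [-0.005, -1.0, 0.031]]
force: [0.1, -0.2, 1.1]
finger_gap: 91.9
```

```bash
python3 -c "
from plant import manip;s=manip.read_state();print(s['time_s'],s['joint_pos'],s['eef_pos'],s['eef_rot'])"
```

```text
2.8167 [-0.08237037  1.04845083  0.18538888  0.00444726  1.87704218  1.60318196] [856.19096968  50.88728444 320.08694514] [[-0.11302723  0.0309476   0.99310981]
 [-0.99357834  0.0016998  -0.11313352]
 [-0.0051893  -0.99951956  0.03055674]]
```

Request:
{"name": "servo_tool", "arguments": {
  "deltas": [
    {"tx":0,"ty":0,"tz":0,"roll":0,"gripper":1}
  ]
}}

```text
time_s: 2.9
eef_pos: [856.2, 51.9, 325.1]
eef_rot: [[-0.112, 0.037, 0.993], [-0.994, 0.002, -0.112], [-0.006, -0.999, 0.037]]
force: [-0.5, -0.4, 1.4]
finger_gap: 92.0
```

Request:
{"name": "servo_tool", "arguments": {
  "deltas": [
    {"tx":0,"ty":0,"tz":40,"roll":0,"gripper":1},
    {"tx":0,"ty":0,"tz":80,"roll":0,"gripper":1},
    {"tx":0,"ty":0,"tz":120,"roll":0,"gripper":1},
    {"tx":0,"ty":0,"tz":160,"roll":0,"gripper":1},
    {"tx":0,"ty":0,"tz":200,"roll":0,"gripper":1}
  ]
}}

```text
time_s: 3.32
eef_pos: [878.8, 34.1, 291.1]
eef_rot: [[-0.111, 0.068, 0.992], [-0.994, 0.003, -0.111], [-0.011, -0.998, 0.067]]
force: [0.7, 0.1, 0.1]
finger_gap: 92.0
```

Request:
{"name": "servo_tool", "arguments": {
  "deltas": [
    {"tx":0,"ty":0,"tz":0,"roll":0,"gripper":1}
  ]
}}

```text
time_s: 3.4
eef_pos: [878.8, 33.5, 289.1]
eef_rot: [[-0.111, 0.066, 0.992], [-0.994, 0.003, -0.112], [-0.01, -0.998, 0.065]]
force: [-1.0, 0.1, -0.1]
finger_gap: 91.7
```

Request:
{"name": "servo_tool", "arguments": {
  "deltas": [
    {"tx":0,"ty":0,"tz":-40,"roll":0,"gripper":1},
    {"tx":0,"ty":0,"tz":-80,"roll":0,"gripper":1}
  ]
}}

```text
time_s: 3.57
eef_pos: [841.1, 38.1, 285.7]
eef_rot: [[-0.111, 0.066, 0.992], [-0.994, 0.003, -0.112], [-0.011, -0.998, 0.065]]
force: [1.0, -0.3, 1.4]
finger_gap: 91.8
```

```bash
python3 -c "
from plant import manip;s=manip.read_state();print(s['time_s'],s['joint_pos'],s['eef_pos'],s['eef_rot'])"
```

```text
3.5667 [-0.10120704  0.86424884  0.55005783  0.01005921  1.66193998  1.58276678] [841.1233499   38.08866191 285.73853512] [[-0.11134702  0.06596965  0.99158956]
 [-0.9937238   0.00336933 -0.11181084]
 [-0.01071711 -0.99781594  0.06518045]]
```

Useful: pushing past the reach limit tilts the tool outward, and the next call keeps that tilt. About 15° is enough to clear the bar while still gripping mid-fuse, so I'll build it up this way.

Request:
{"name": "servo_tool", "arguments": {
  "deltas": [
    {"tx":-4,"ty":-15,"tz":40,"roll":0,"gripper":1},
    {"tx":-8,"ty":-30,"tz":80,"roll":0,"gripper":1},
    {"tx":-12,"ty":-45,"tz":120,"roll":0,"gripper":1},
    {"tx":-16,"ty":-60,"tz":160,"roll":0,"gripper":1},
    {"tx":-20,"ty":-75,"tz":200,"roll":0,"gripper":1}
  ]
}}

```text
time_s: 3.98
eef_pos: [880.3, 33.3, 318.1]
eef_rot: [[-0.11, 0.104, 0.988], [-0.994, 0.004, -0.111], [-0.016, -0.995, 0.103]]
force: [-0.9, 0.6, 0.7]
finger_gap: 92.0
```

Request:
{"name": "servo_tool", "arguments": {
  "deltas": [
    {"tx":-4,"ty":-20,"tz":36,"roll":0,"gripper":1},
    {"tx":-8,"ty":-40,"tz":72,"roll":0,"gripper":1},
    {"tx":-12,"ty":-60,"tz":108,"roll":0,"gripper":1},
    {"tx":-16,"ty":-80,"tz":144,"roll":0,"gripper":1},
    {"tx":-20,"ty":-100,"tz":180,"roll":0,"gripper":1}
  ]
}}

```text
time_s: 4.4
eef_pos: [878.6, 29.3, 347.7]
eef_rot: [[-0.11, 0.135, 0.985], [-0.994, 0.006, -0.111], [-0.021, -0.991, 0.134]]
force: [-0.0, 0.1, -0.0]
finger_gap: 92.0
```

Request:
{"name": "servo_tool", "arguments": {
  "deltas": [
    {"tx":-20,"ty":-200,"tz":400,"roll":0,"gripper":1},
    {"tx":-20,"ty":-200,"tz":400,"roll":0,"gripper":1},
    {"tx":-20,"ty":-200,"tz":400,"roll":0,"gripper":1},
    {"tx":-20,"ty":-200,"tz":400,"roll":0,"gripper":1},
    {"tx":-20,"ty":-200,"tz":400,"roll":0,"gripper":1}
  ]
}}

```text
time_s: 4.82
eef_pos: [874.9, 15.5, 380.5]
eef_rot: [[-0.109, 0.168, 0.98], [-0.994, 0.006, -0.112], [-0.025, -0.986, 0.166]]
force: [0.3, -0.3, -0.5]
finger_gap: 91.9
```

```bash
python3 -c "
from plant import manip;s=manip.read_state();print(s['time_s'],s['joint_pos'],s['eef_pos'],s['eef_rot'])"
```

```text
4.8167 [-0.12926592  0.98183543  0.18298711  0.02847331  1.81044657  1.56219632] [874.93361946  15.46110035 380.54961311] [[-0.10928281  0.16758729  0.97978149]
 [-0.99370302  0.00610371 -0.1118796 ]
 [-0.02472991 -0.98583835  0.16586496]]
```

Request:
{"name": "servo_tool", "arguments": {
  "deltas": [
    {"tx":20,"ty":-150,"tz":400,"roll":0,"gripper":1},
    {"tx":20,"ty":-150,"tz":400,"roll":0,"gripper":1},
    {"tx":20,"ty":-150,"tz":400,"roll":0,"gripper":1},
    {"tx":20,"ty":-150,"tz":400,"roll":0,"gripper":1},
    {"tx":20,"ty":-150,"tz":400,"roll":0,"gripper":1}
  ]
}}

```text
time_s: 5.23
eef_pos: [877.3, -10.9, 398.1]
eef_rot: [[-0.109, 0.2, 0.974], [-0.994, 0.006, -0.112], [-0.028, -0.98, 0.198]]
force: [0.3, 0.2, 0.4]
finger_gap: 92.1
```

Request:
{"name": "servo_tool", "arguments": {
  "deltas": [
    {"tx":20,"ty":-150,"tz":400,"roll":0,"gripper":1},
    {"tx":20,"ty":-150,"tz":400,"roll":0,"gripper":1},
    {"tx":20,"ty":-150,"tz":400,"roll":0,"gripper":1},
    {"tx":20,"ty":-150,"tz":400,"roll":0,"gripper":1},
    {"tx":20,"ty":-150,"tz":400,"roll":0,"gripper":1}
  ]
}}

```text
time_s: 5.65
eef_pos: [877.7, -32.4, 418.3]
eef_rot: [[-0.108, 0.234, 0.966], [-0.994, 0.004, -0.112], [-0.031, -0.972, 0.232]]
force: [0.4, 0.2, 0.7]
finger_gap: 91.5
```

Request:
{"name": "servo_tool", "arguments": {
  "deltas": [
    {"tx":20,"ty":-150,"tz":400,"roll":0,"gripper":1},
    {"tx":20,"ty":-150,"tz":400,"roll":0,"gripper":1},
    {"tx":20,"ty":-150,"tz":400,"roll":0,"gripper":1},
    {"tx":20,"ty":-150,"tz":400,"roll":0,"gripper":1},
    {"tx":20,"ty":-150,"tz":400,"roll":0,"gripper":1}
  ]
}}

```text
time_s: 6.07
eef_pos: [876.6, -50.7, 439.5]
eef_rot: [[-0.108, 0.266, 0.958], [-0.994, 0.003, -0.112], [-0.032, -0.964, 0.264]]
force: [0.9, 0.1, -0.1]
finger_gap: 92.1
```

```bash
python3 -c "
from plant import manip;s=manip.read_state();print(s['time_s'],s['joint_pos'],s['eef_pos'],s['eef_rot'])"
```

```text
6.0667 [-0.21500694  0.91620962  0.18348039  0.0606042   1.77881186  1.4882697 ] [876.61558034 -50.69031997 439.53889137] [[-0.10750241  0.26592534  0.95798066]
 [-0.99367936  0.00258466 -0.11222591]
 [-0.03231977 -0.96399016  0.26396666]]
```

Request:
{"name": "servo_tool", "arguments": {
  "deltas": [
    {"tx":-10,"ty":1,"tz":-35,"roll":0,"gripper":1},
    {"tx":-20,"ty":2,"tz":-70,"roll":0,"gripper":1},
    {"tx":-30,"ty":3,"tz":-105,"roll":0,"gripper":1},
    {"tx":-40,"ty":4,"tz":-140,"roll":0,"gripper":1},
    {"tx":-50,"ty":5,"tz":-175,"roll":0,"gripper":1}
  ]
}}

```text
time_s: 6.48
eef_pos: [740.8, 7.9, 397.3]
eef_rot: [[-0.108, 0.266, 0.958], [-0.994, 0.003, -0.113], [-0.032, -0.964, 0.264]]
force: [0.5, 0.4, 1.2]
finger_gap: 92.2
```

Request:
{"name": "servo_tool", "arguments": {
  "deltas": [
    {"tx":-12,"ty":1,"tz":-38,"roll":0,"gripper":1},
    {"tx":-24,"ty":2,"tz":-76,"roll":0,"gripper":1},
    {"tx":-36,"ty":3,"tz":-114,"roll":0,"gripper":1},
    {"tx":-48,"ty":3,"tz":-152,"roll":0,"gripper":1},
    {"tx":-60,"ty":4,"tz":-190,"roll":0,"gripper":1}
  ]
}}

```text
time_s: 6.9
eef_pos: [566.0, 89.2, 345.6]
eef_rot: [[-0.107, 0.266, 0.958], [-0.994, 0.003, -0.112], [-0.033, -0.964, 0.264]]
force: [0.6, 0.9, 0.8]
finger_gap: 91.6
```

Request:
{"name": "servo_tool", "arguments": {
  "deltas": [
    {"tx":-8,"ty":0,"tz":-30,"roll":0,"gripper":0.6},
    {"tx":-8,"ty":0,"tz":-30,"roll":0,"gripper":0.48}
  ]
}}

```text
time_s: 7.07
eef_pos: [534.8, 102.3, 335.4]
eef_rot: [[-0.104, 0.26, 0.96], [-0.994, 0.005, -0.109], [-0.033, -0.966, 0.258]]
force: [-0.4, 0.1, -0.1]
finger_gap: 80.7
```

```bash
python3 -c "
from plant import manip;s=manip.read_state();print(s['time_s'],s['joint_pos'],s['eef_pos'],s['eef_rot'])"
```

```text
7.0667 [-0.04158816 -0.16978606  1.7562358   0.01603283  1.29298394  1.63584338] [534.83133375 102.33273095 335.42424869] [[-0.1044472   0.2595852   0.96005537]
 [-0.99398808  0.00462888 -0.10939042]
 [-0.03284011 -0.96570912  0.25754112]]
```

Request:
{"name": "servo_tool", "arguments": {
  "deltas": [
    {"tx":0,"ty":32,"tz":-16,"roll":0,"gripper":0.48},
    {"tx":0,"ty":64,"tz":-32,"roll":0,"gripper":0.48},
    {"tx":0,"ty":96,"tz":-46,"roll":0,"gripper":0.48},
    {"tx":0,"ty":96,"tz":-46,"roll":0,"gripper":0.48}
  ]
}}

```text
time_s: 7.4
eef_pos: [516.6, 105.5, 225.7]
eef_rot: [[-0.108, 0.252, 0.962], [-0.994, 0.003, -0.112], [-0.031, -0.968, 0.25]]
force: [-0.1, 0.3, -0.8]
finger_gap: 53.9
```

```bash
python3 snap.py w2
```

```text
7.45 [519.2497 105.3216 230.136 ] [[-0.1075545183014245, 0.2579281413008357, 0.9601588928495352], [-0.9936903453820268, 0.0030057984805985666, -0.11211807468041182], [-0.03180445074980724, -0.9661594273724137, 0.2559774166052797]] [-0.0351 -0.1474  1.9433  0.0136  1.0852  1.6429] [0.1958 0.3275 0.2969] 49.75323639191999
```

View pics/w2.png

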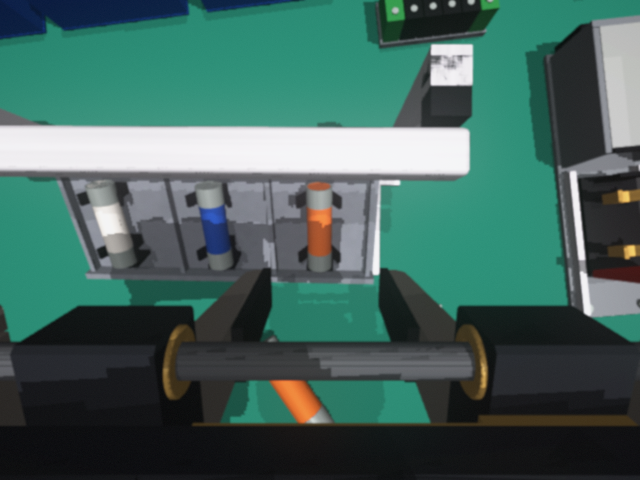

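```bash
python3 - <<'E'
from ray import *
np.set_printoptions(precision=1,suppress=True)
for nm,u,v,z,d in [("up bound",319,207,76+11+6,22),("low bound",319.5,257,65+6,-22),("mid",319,232,76+5,0),("low end",320,271,57,-38)]:
    p=ray("w2",u,v,z);print(nm,p,loc(p))
R=np.array([[-.1076,.2630,.9595],[-.9937,.003,-.112],[-.0318,-.965,.26]])
tcp=np.array([519.2,105.3,230.1])
for m in [(556,110.5,76)]:
    G=np.array(m)-1*np.array([.86,-.1,.5])-3*R[:,1]-6*R[:,1]; print(G,R.T@(G-tcp))
E
```

```text
up bound [574.9 107.6  93. ] [-26.  -91.1  93. ]
low bound [534.1 112.6  71. ] [-67.2 -90.9  71. ]
mid [555.3 110.3  81. ] [-45.8 -90.7  81. ]
low end [521.  114.2  57. ] [-80.4 -90.8  57. ]
[552.8 110.6  84.2] [ -4.2 149.7  -6.3]
```

Request:
{"name": "servo_tool", "arguments": {
  "deltas": [
    {"tx":-4,"ty":25,"tz":-6,"roll":0,"gripper":0.46},
    {"tx":-4,"ty":50,"tz":-6,"roll":0,"gripper":0.46},
    {"tx":-4,"ty":75,"tz":-6,"roll":0,"gripper":0.46},
    {"tx":-4,"ty":100,"tz":-6,"roll":0,"gripper":0.46},
    {"tx":-4,"ty":100,"tz":-6,"roll":0,"gripper":0.46}
  ]
}}

```text
time_s: 7.87
eef_pos: [543.1, 109.8, 134.1]
eef_rot: [[-0.108, 0.262, 0.959], [-0.994, 0.003, -0.113], [-0.032, -0.965, 0.26]]
force: [-0.9, -0.8, -1.4]
finger_gap: 42.2
```

Request:
{"name": "servo_tool", "arguments": {
  "deltas": [
    {"tx":0,"ty":0,"tz":0,"roll":0,"gripper":0.46},
    {"tx":0,"ty":0,"tz":0,"roll":0,"gripper":0.46}
  ]
}}

```text
time_s: 8.03
eef_pos: [545.0, 110.1, 139.1]
eef_rot: [[-0.107, 0.27, 0.957], [-0.994, 0.003, -0.112], [-0.033, -0.963, 0.268]]
force: [-0.7, -0.6, 0.1]
finger_gap: 42.4
```

```bash
python3 - <<'E'
from plant import manip
import numpy as np
s=manip.read_state();R=s["eef_rot"];m=np.array((556,110.3,76))
G=m-1*np.array([.86,-.1,.5])-9*R[:,1]; print(s["eef_pos"],R,R.T@(G-s["eef_pos"]),s["force"],s["finger_gap"])
E
```

```text
[545.00483312 110.126926   139.1065615 ] [[-0.10736037  0.26981087  0.95690953]
 [-0.99367775  0.00266904 -0.11223814]
 [-0.0328371  -0.96290964  0.26781851]] [ 0.72919245 54.98267817 -7.36722582] [-0.71665355 -0.5539223   0.13695855] 42.41087893617019
```

Request:
{"name": "servo_tool", "arguments": {
  "deltas": [
    {"tx":0.5,"ty":15,"tz":-7,"roll":0,"gripper":0.46},
    {"tx":0.5,"ty":30,"tz":-7,"roll":0,"gripper":0.46},
    {"tx":0.5,"ty":45,"tz":-7,"roll":0,"gripper":0.46},
    {"tx":0.5,"ty":54,"tz":-7,"roll":0,"gripper":0.46},
    {"tx":0.5,"ty":54,"tz":-7,"roll":0,"gripper":0.46}
  ]
}}

```text
time_s: 8.45
eef_pos: [550.7, 110.6, 82.2]
eef_rot: [[-0.107, 0.265, 0.958], [-0.994, 0.003, -0.112], [-0.032, -0.964, 0.264]]
force: [0.6, -0.9, -0.0]
finger_gap: 42.4
```

Request:
{"name": "servo_tool", "arguments": {
  "deltas": [
    {"tx":0,"ty":0,"tz":0,"roll":0,"gripper":0.46},
    {"tx":0,"ty":0,"tz":0,"roll":0,"gripper":0.46}
  ]
}}

```text
time_s: 8.62
eef_pos: [551.4, 110.8, 83.7]
eef_rot: [[-0.107, 0.268, 0.957], [-0.994, 0.003, -0.112], [-0.033, -0.963, 0.266]]
force: [0.5, -0.2, -0.0]
finger_gap: 42.2
```

```bash
python3 - <<'E'
from plant import manip
import numpy as np
s=manip.read_state();R=s["eef_rot"];m=np.array((556,110.3,76))
G=m-1*np.array([.86,-.1,.5])-9*R[:,1]; print(s["eef_pos"],R,R.T@(G-s["eef_pos"]),s["force"],s["finger_gap"])
E
python3 snap.py w3
```

```text
[551.37486776 110.77302739  83.68031457] [[-0.10719376  0.2678925   0.95746702]
 [-0.99370131  0.00277503 -0.11202683]
 [-0.03266815 -0.96344481  0.26590766]] [ 0.23431484 -0.11110283  1.47157069] [ 0.53866269 -0.15139368 -0.00938481] 42.175015612886035
8.6667 [551.2704 110.7715  83.5653] [[-0.10721149076798876, 0.26778991221331505, 0.9574937384464144], [-0.9936997148688578, 0.0027728385948770857, -0.112041010508105], [-0.032658427960573916, -0.9634733386466446, 0.2658054792517119]] [-0.0212  0.1317  1.9857  0.0123  0.7533  1.6537] [-0.3428 -0.3015 -1.0513] 42.416616602183886
```

View pics/w3.png

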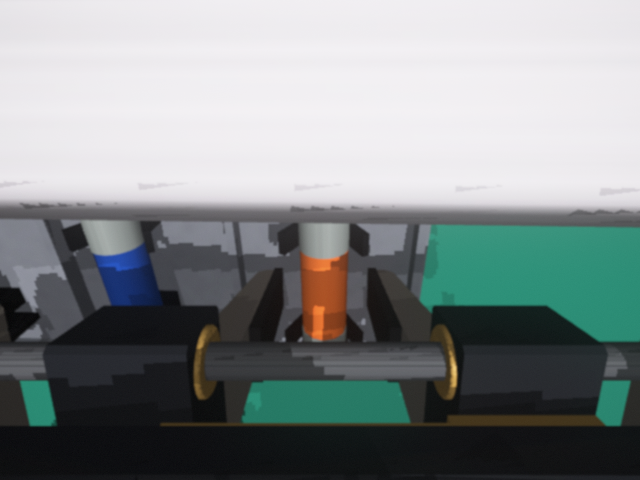

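Request:
{"name": "servo_tool", "arguments": {
  "deltas": [
    {"tx":0,"ty":0,"tz":0.5,"roll":0,"gripper":0.1},
    {"tx":0,"ty":0,"tz":0.5,"roll":0,"gripper":0.1},
    {"tx":0,"ty":0,"tz":0.5,"roll":0,"gripper":0.1},
    {"tx":0,"ty":0,"tz":0.5,"roll":0,"gripper":0.1},
    {"tx":0,"ty":0,"tz":0.5,"roll":0,"gripper":0.1}
  ],
  "force": 25
}}

```text
time_s: 9.08
eef_pos: [550.9, 111.2, 82.4]
eef_rot: [[-0.107, 0.266, 0.958], [-0.994, 0.004, -0.112], [-0.033, -0.964, 0.264]]
force: [-0.3, 3.4, 3.0]
finger_gap: 20.3
```

Request:
{"name": "servo_tool", "arguments": {
  "deltas": [
    {"tx":0,"ty":-4,"tz":-1,"roll":0,"gripper":0.1},
    {"tx":0,"ty":-10,"tz":-2.5,"roll":0,"gripper":0.1},
    {"tx":0,"ty":-20,"tz":-5,"roll":0,"gripper":0.1},
    {"tx":0,"ty":-30,"tz":-7.5,"roll":0,"gripper":0.1},
    {"tx":0,"ty":-40,"tz":-10,"roll":0,"gripper":0.1}
  ]
}}

```text
time_s: 9.5
eef_pos: [529.6, 111.4, 118.2]
eef_rot: [[-0.107, 0.264, 0.959], [-0.994, 0.002, -0.112], [-0.032, -0.965, 0.262]]
force: [0.3, 0.1, -0.1]
finger_gap: 20.4
```

Request:
{"name": "servo_tool", "arguments": {
  "deltas": [
    {"tx":0,"ty":-35,"tz":-4,"roll":0,"gripper":0.1},
    {"tx":0,"ty":-70,"tz":-8,"roll":0,"gripper":0.1},
    {"tx":0,"ty":-105,"tz":-12,"roll":0,"gripper":0.1},
    {"tx":20,"ty":-115,"tz":-12,"roll":0,"gripper":0.1},
    {"tx":50,"ty":-115,"tz":-10,"roll":0,"gripper":0.1}
  ]
}}

```text
time_s: 9.92
eef_pos: [485.8, 63.7, 229.1]
eef_rot: [[-0.103, 0.272, 0.957], [-0.994, 0.003, -0.108], [-0.032, -0.962, 0.27]]
force: [1.4, -0.7, -0.8]
finger_gap: 20.7
```

Request:
{"name": "servo_tool", "arguments": {
  "deltas": [
    {"tx":35,"ty":3,"tz":5,"roll":-0.03,"gripper":0.1},
    {"tx":70,"ty":6,"tz":10,"roll":-0.06,"gripper":0.1},
    {"tx":105,"ty":9,"tz":15,"roll":-0.09,"gripper":0.1},
    {"tx":140,"ty":12,"tz":20,"roll":-0.11,"gripper":0.1},
    {"tx":170,"ty":15,"tz":25,"roll":-0.11,"gripper":0.1}
  ]
}}

```text
time_s: 10.33
eef_pos: [493.8, -111.1, 211.2]
eef_rot: [[-0.002, 0.265, 0.964], [-1.0, 0.002, -0.002], [-0.002, -0.964, 0.265]]
force: [0.2, 0.2, 0.1]
finger_gap: 20.3
```

Request:
{"name": "servo_tool", "arguments": {
  "deltas": [
    {"tx":30,"ty":0,"tz":0,"roll":0,"gripper":0.1},
    {"tx":58,"ty":0,"tz":0,"roll":0,"gripper":0.1},
    {"tx":58,"ty":0,"tz":0,"roll":0,"gripper":0.1},
    {"tx":58,"ty":0,"tz":0,"roll":0,"gripper":0.1}
  ]
}}

```text
time_s: 10.67
eef_pos: [493.9, -167.8, 210.9]
eef_rot: [[-0.004, 0.264, 0.964], [-1.0, 0.003, -0.005], [-0.004, -0.964, 0.264]]
force: [0.4, 0.6, -0.8]
finger_gap: 19.8
```

```bash
python3 snap.py w4
```

```text
10.7167 [ 494.0342 -166.7006  210.7365] [[-0.002462314082391133, 0.2642463356046537, 0.9644520781920025], [-0.9999883691032597, 0.0033490762590971976, -0.003470640634495894], [-0.004147127627975976, -0.9644494065567792, 0.2642350157051746]] [-0.6545 -0.1473  1.9836  0.1845  1.1002  0.8525] [ 0.6454  0.2984 -1.2156] 20.544857522993944
```

View pics/w4.png

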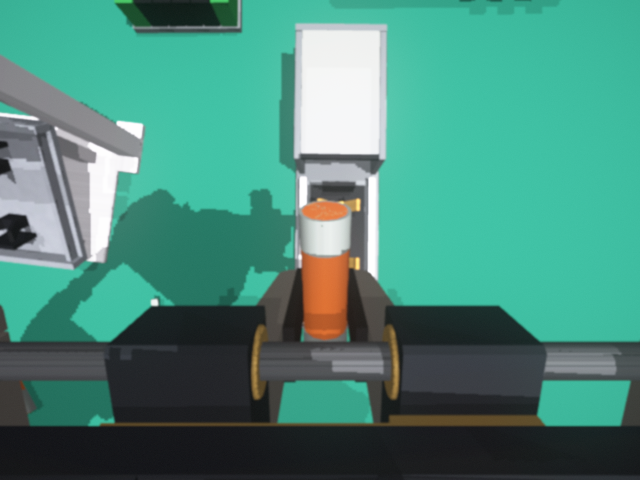

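```bash
python3 - <<'E'
from ray import *
np.set_printoptions(precision=1,suppress=True)
for nm,u,v,z in [("roof NL",296,157,68),("roof NR",385,158,68),("roof FL",297,27,68),("roof FR",386,27,68),("clip far R top",360,205,52),("clip near R top",360,263,52),("clip far top L",316,203,52),("base L edge",299,230,14),("base R edge",379,230,14)]:
    print(nm,ray("w4",u,v,z))
E
python3 - <<'E'
import sys; sys.path.insert(0,'.')
import cv2
im=cv2.imread('pics/w4.png')[140:290,250:410]
cv2.imwrite('pics/c4.png',cv2.resize(im,None,fx=4,fy=4,interpolation=cv2.INTER_CUBIC))
E
```

```text
roof NL [ 597.4 -144.    68. ]
roof NR [ 596.1 -219.    68. ]
roof FL [ 709.  -145.1   68. ]
roof FR [ 708.4 -220.9   68. ]
clip far R top [ 558.5 -199.2   52. ]
clip near R top [ 507.3 -198.8   52. ]
clip far top L [ 560.5 -160.3   52. ]
base L edge [ 538.8 -142.3   14. ]
base R edge [ 538.4 -221.3   14. ]
```

View pics/c4.png

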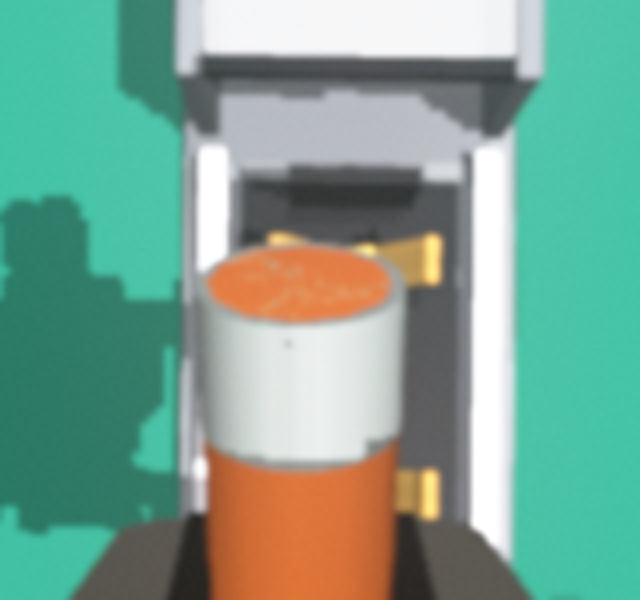

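Request:
{"name": "servo_tool", "arguments": {
  "deltas": [
    {"tx":14,"ty":30,"tz":6,"roll":0,"gripper":0.1},
    {"tx":14,"ty":60,"tz":6,"roll":0,"gripper":0.1},
    {"tx":14,"ty":90,"tz":6,"roll":0,"gripper":0.1},
    {"tx":14,"ty":106,"tz":6,"roll":0.006,"gripper":0.1},
    {"tx":14,"ty":106,"tz":6,"roll":0.006,"gripper":0.1}
  ]
}}

```text
time_s: 11.13
eef_pos: [526.3, -177.0, 105.9]
eef_rot: [[-0.005, 0.258, 0.966], [-1.0, 0.008, -0.007], [-0.01, -0.966, 0.258]]
force: [-0.3, 0.9, -1.3]
finger_gap: 20.2
```

Request:
{"name": "servo_tool", "arguments": {
  "deltas": [
    {"tx":0,"ty":0,"tz":0,"roll":0,"gripper":0.1},
    {"tx":0,"ty":0,"tz":0,"roll":0,"gripper":0.1}
  ]
}}

```text
time_s: 11.3
eef_pos: [529.2, -180.2, 111.9]
eef_rot: [[-0.006, 0.267, 0.964], [-1.0, 0.002, -0.007], [-0.004, -0.964, 0.267]]
force: [0.3, 0.1, -0.7]
finger_gap: 20.1
```

```bash
python3 snap.py w5; python3 snap.py s5 side; python3 - <<'E'
import json,numpy as np,cv2
k=json.load(open("pics/w4.json"));R=np.array(k["R"]);t=np.array(k["t"])
y=np.array([.2642,.0033,-.9644]);z=np.array([.9645,-.0035,.2642]);T=np.array([494,-166.7,210.7])
for d in(-22,0,22,38):
    P=T+8*y+2.7*z+d*np.array([.866,0,.5]);c=R@P+t;print(d,P,k["fx"]*c[:2]/c[2]+[k["cx"],k["cy"]])
a=cv2.imread("pics/w5.png")[100:350,170:490]; b=cv2.imread("pics/s5.png")[190:290,290:418]
f=lambda i,s:cv2.resize(i,(s,s*i.shape[0]//i.shape[1]),interpolation=cv2.INTER_CUBIC)
a=f(a,400);b=f(b,400);h=max(len(a),len(b));p=lambda i:np.vstack([i,np.zeros((h-len(i),400,3),np.uint8)])
cv2.imwrite("pics/c5.png",np.hstack([p(a),p(b)]))
E
```

```text
11.35 [ 529.4354 -180.6642  112.3462] [[-0.0064140336901113764, 0.2677330737398027, 0.963471775091341], [-0.9999747039102199, 0.0012449082464702972, -0.007002981017115076], [-0.0030743635911061992, -0.9634923203789926, 0.2677183162564984]] [-0.6324  0.0847  1.97    0.2085  0.8779  0.8286] [ 0.0556 -0.1672 -1.5386] 19.97498962210937
11.4 [ 529.46   -180.8924  112.4007] [[-0.0066733715996390745, 0.26790570765039406, 0.9634220248260026], [-0.9999735264120853, 0.0010066112885825946, -0.007206469918932879], [-0.002900445909151916, -0.96344461104002, 0.26789189773390465]] [-0.6327  0.0847  1.9699  0.2085  0.8778  0.8285] [ 0.2519  0.1436 -0.9693] 20.583511276703913
-22 [ 479.66575 -166.68305  192.69814] [321.54472717 330.79001388]
0 [ 498.71775 -166.68305  203.69814] [321.04324145 294.15473068]
22 [ 517.76975 -166.68305  214.69814] [320.47360565 252.54084629]
38 [ 531.62575 -166.68305  222.69814] [320.00817535 218.53953818]
```

View pics/c5.png

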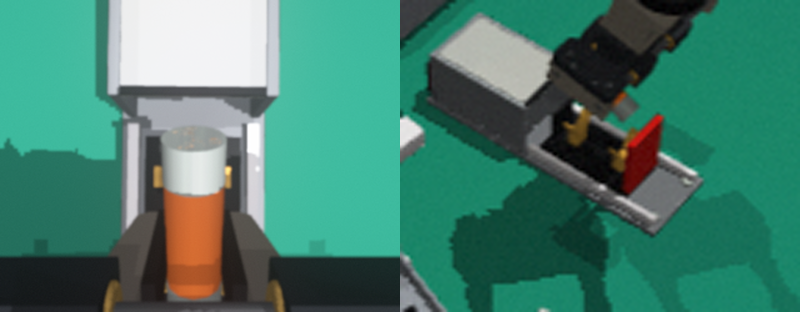

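Request:
{"name": "servo_tool", "arguments": {
  "deltas": [
    {"tx":0,"ty":10,"tz":-4,"roll":0,"gripper":0.1},
    {"tx":0,"ty":20,"tz":-7,"roll":0,"gripper":0.1},
    {"tx":0,"ty":29,"tz":-10,"roll":0,"gripper":0.1},
    {"tx":0,"ty":35,"tz":-11.5,"roll":0,"gripper":0.1},
    {"tx":0,"ty":35,"tz":-11.5,"roll":0,"gripper":0.1}
  ],
  "force": 12
}}

```text
time_s: 11.82
eef_pos: [525.2, -179.4, 70.9]
eef_rot: [[-0.008, 0.262, 0.965], [-1.0, 0.005, -0.009], [-0.008, -0.965, 0.262]]
force: [-0.3, 0.7, -1.3]
finger_gap: 20.7
```

Request:
{"name": "servo_tool", "arguments": {
  "deltas": [
    {"tx":0,"ty":2,"tz":-0.5,"roll":0,"gripper":0.1},
    {"tx":0,"ty":4,"tz":-1,"roll":0,"gripper":0.1},
    {"tx":0,"ty":6,"tz":-1.7,"roll":0,"gripper":0.1},
    {"tx":0,"ty":8,"tz":-2.2,"roll":0,"gripper":0.1},
    {"tx":0,"ty":8,"tz":-2.2,"roll":0,"gripper":0.1}
  ]
}}

```text
time_s: 12.23
eef_pos: [527.6, -180.2, 65.8]
eef_rot: [[-0.008, 0.267, 0.964], [-1.0, 0.003, -0.009], [-0.005, -0.964, 0.267]]
force: [2.5, 4.1, 3.4]
finger_gap: 20.6
```

Request:
{"name": "servo_tool", "arguments": {
  "deltas": [
    {"tx":-1,"ty":1.5,"tz":-0.4,"roll":0,"gripper":0.1},
    {"tx":-1,"ty":3,"tz":-0.8,"roll":0,"gripper":0.1},
    {"tx":-1,"ty":4.5,"tz":-1.2,"roll":0,"gripper":0.1},
    {"tx":-1,"ty":6,"tz":-1.6,"roll":0,"gripper":0.1},
    {"tx":-1,"ty":6,"tz":-1.6,"roll":0,"gripper":0.1}
  ]
}}

```text
time_s: 12.65
eef_pos: [527.0, -179.3, 59.1]
eef_rot: [[-0.007, 0.266, 0.964], [-1.0, 0.003, -0.008], [-0.005, -0.964, 0.266]]
force: [1.7, 4.4, 5.4]
finger_gap: 20.5
```

```bash
python3 -c "
from plant import manip;s=manip.read_state();print(s['time_s'],s['eef_pos'],s['force'],s['torque'],s['finger_gap'])"
```

```text
12.65 [ 527.0216628  -179.26303232   59.12719685] [1.73024906 4.41692586 5.40831139] [ 0.83633218 -0.36568762  0.15217673] 20.520317779948943
```

Request:
{"name": "servo_tool", "arguments": {
  "deltas": [
    {"tx":-1,"ty":1.5,"tz":-0.4,"roll":0,"gripper":0.1},
    {"tx":-1,"ty":3,"tz":-0.8,"roll":0,"gripper":0.1},
    {"tx":-1,"ty":4,"tz":-1.1,"roll":0,"gripper":0.1},
    {"tx":-1,"ty":4,"tz":-1.1,"roll":0,"gripper":0.1}
  ]
}}

```text
time_s: 12.98
eef_pos: [528.4, -179.1, 57.0]
eef_rot: [[-0.007, 0.268, 0.963], [-1.0, 0.001, -0.008], [-0.003, -0.963, 0.268]]
force: [-1.4, 5.5, 15.7]
finger_gap: 20.6
```

```bash
python3 snap.py w6; python3 snap.py s6 side; python3 - <<'E'
import numpy as np,cv2
a=cv2.imread("pics/w6.png")[130:380,170:490]; b=cv2.imread("pics/s6.png")[190:290,290:418]
f=lambda i,s:cv2.resize(i,(s,s*i.shape[0]//i.shape[1]),interpolation=cv2.INTER_CUBIC)
cv2.imwrite("pics/c6.png",np.hstack([f(a,400),f(b,400)]))
E
```

```text
13.0333 [ 528.3694 -179.1386   56.9942] [[-0.007383866667666894, 0.26846947777959895, 0.963259891209939], [-0.999967042262081, 0.0012691188498951287, -0.008018960466934255], [-0.0033753374141755766, -0.9632873552777977, 0.268451258628538]] [-0.6314  0.178   1.9978  0.2339  0.7591  0.7939] [-0.4315  5.5744 15.0443] 20.987029593987153
13.0833 [ 528.3476 -179.1264   56.9786] [[-0.007361815425001959, 0.26843331702807954, 0.9632701375953429], [-0.9999672439092568, 0.0012641720700094243, -0.007994559243764097], [-0.0033637452598032575, -0.9632974391008624, 0.26841521760054377]] [-0.6314  0.1779  1.9978  0.2338  0.7591  0.7939] [-0.5743  5.0668 15.4447] 20.85150543684559
```

View pics/c6.png

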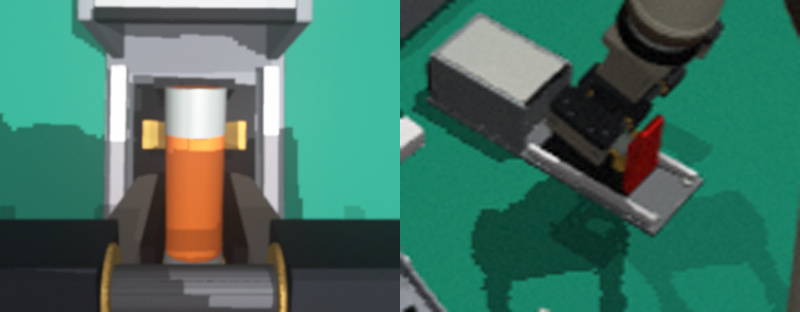

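```bash
python3 - <<'E'
from ray import *
np.set_printoptions(precision=1,suppress=True)
g=lambda u,v:(170+u*.8,130+v*.8)
for nm,u,v,z in [("clip far edge R",245,120,52),("clip near edge R",245,150,52),("cap boundary",195,137,55.5),("far end top",195,87,55.5),("far end mid",195,87,45),("wall/tray end?",195,76,50)]:
    print(nm,ray("w6",*g(u,v),z))
import cv2
im=cv2.imread("pics/w6.png")[170:320,230:420]
cv2.imwrite("pics/c7.png",cv2.resize(im,None,fx=4,fy=4,interpolation=cv2.INTER_CUBIC))
E
```

```text
clip far edge R [ 564.  -198.6   52. ]
clip near edge R [ 553.1 -198.5   52. ]
cap boundary [ 557.9 -180.5   55.5]
far end top [ 575.7 -180.6   55.5]
far end mid [ 577.2 -180.6   45. ]
wall/tray end? [ 580.5 -180.6   50. ]
```

View pics/c7.png

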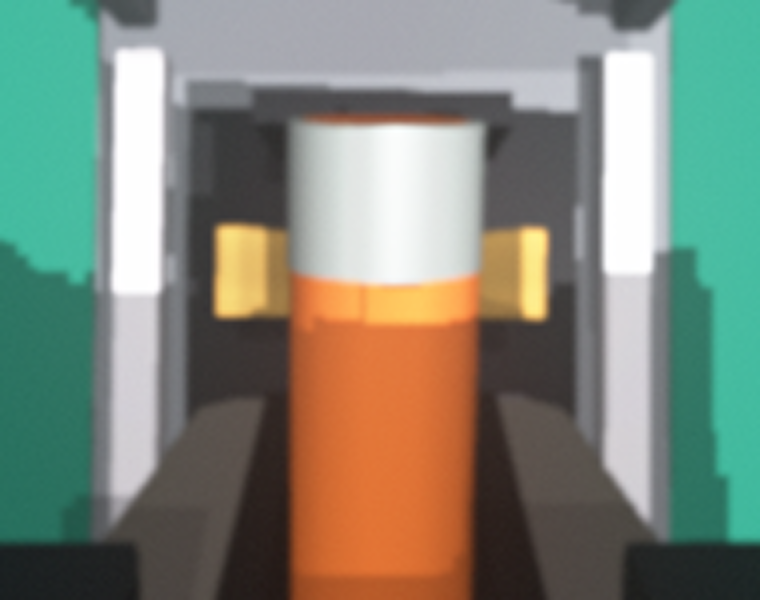

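The crop shows the fuse centred sideways but still about 11° nose-up. Its far end is catching on the low front wall, because the fuse sits about 5 mm too far forward. I'll raise it, move it back and lower it again.

Request:
{"name": "servo_tool", "arguments": {
  "deltas": [
    {"tx":0,"ty":-6,"tz":1.5,"roll":0,"gripper":0.1},
    {"tx":0,"ty":-7,"tz":-2,"roll":0,"gripper":0.1},
    {"tx":0,"ty":-7,"tz":-3.5,"roll":0,"gripper":0.1},
    {"tx":0,"ty":-7,"tz":-3.5,"roll":0,"gripper":0.1}
  ]
}}

```text
time_s: 13.42
eef_pos: [520.2, -178.1, 59.5]
eef_rot: [[-0.007, 0.263, 0.965], [-1.0, 0.003, -0.009], [-0.006, -0.965, 0.263]]
force: [0.6, 0.3, -1.2]
finger_gap: 20.8
```

Request:
{"name": "servo_tool", "arguments": {
  "deltas": [
    {"tx":0,"ty":2,"tz":-0.5,"roll":0,"gripper":0.1},
    {"tx":0,"ty":4,"tz":-1,"roll":0,"gripper":0.1},
    {"tx":0,"ty":6,"tz":-1.6,"roll":0,"gripper":0.1},
    {"tx":0,"ty":6,"tz":-1.6,"roll":0,"gripper":0.1}
  ]
}}

```text
time_s: 13.75
eef_pos: [521.9, -178.6, 54.4]
eef_rot: [[-0.008, 0.266, 0.964], [-1.0, 0.002, -0.008], [-0.004, -0.964, 0.266]]
force: [-0.8, -0.5, 2.0]
finger_gap: 20.4
```

Request:
{"name": "servo_tool", "arguments": {
  "deltas": [
    {"tx":0,"ty":1.5,"tz":-0.4,"roll":0,"gripper":0.1},
    {"tx":0,"ty":3,"tz":-0.8,"roll":0,"gripper":0.1},
    {"tx":0,"ty":3,"tz":-0.8,"roll":0,"gripper":0.1}
  ]
}}

```text
time_s: 14.0
eef_pos: [522.4, -178.6, 51.8]
eef_rot: [[-0.008, 0.267, 0.964], [-1.0, 0.002, -0.008], [-0.004, -0.964, 0.267]]
force: [0.6, -0.5, 3.1]
finger_gap: 20.9
```

```bash
cat > prof.py <<'E'
import sys,cv2,json
from ray import *
def prof(n,u=(318,334)):
    im=cv2.imread(f"pics/{n}.png"); c=im[:, u[0]:u[1]].mean(1)
    return [(r,*c[r].astype(int)) for r in range(170,360,3)]
for r in prof(sys.argv[1]): print(*r,end=" | ")
E
python3 snap.py w7; python3 prof.py w7
```

```text
14.05 [ 522.3605 -178.6341   51.871 ] [[-0.007567982199628166, 0.26676023144833555, 0.9637332123378629], [-0.999962986972535, 0.0019256353898288148, -0.008385500182531536], [-0.004092716749533363, -0.9637610029701221, 0.26673578467020925]] [-0.6379  0.1753  2.0134  0.2377  0.7494  0.7831] [ 2.8322 -0.5794  3.6426] 20.93254193792006
170 176 168 167 | 173 176 169 167 | 176 179 172 170 | 179 79 76 77 | 182 78 75 76 | 185 74 72 73 | 188 48 48 50 | 191 48 48 50 | 194 47 47 50 | 197 180 183 177 | 200 242 244 240 | 203 242 243 240 | 206 242 244 241 | 209 242 244 241 | 212 243 244 241 | 215 243 244 241 | 218 243 244 241 | 221 243 244 242 | 224 243 244 242 | 227 243 244 242 | 230 243 244 242 | 233 243 244 242 | 236 132 193 249 | 239 94 195 254 | 242 93 193 253 | 245 92 191 253 | 248 83 170 247 | 251 75 153 243 | 254 63 122 228 | 257 62 123 228 | 260 61 122 228 | 263 60 121 228 | 266 60 121 228 | 269 59 121 228 | 272 58 120 228 | 275 58 120 228 | 278 57 120 228 | 281 57 119 228 | 284 56 119 228 | 287 55 119 228 | 290 55 119 227 | 293 54 118 227 | 296 55 118 228 | 299 54 118 227 | 302 53 117 227 | 305 53 117 227 | 308 53 117 227 | 311 53 117 227 | 314 49 108 214 | 317 42 91 185 | 320 42 91 185 | 323 42 91 185 | 326 41 91 184 | 329 41 91 184 | 332 42 92 187 | 335 52 115 226 | 338 77 105 170 | 341 88 89 90 | 344 59 57 62 | 347 80 78 81 | 350 95 92 95 | 353 119 115 117 | 356 112 107 109 | 359 111 106 108 |
```

```bash
python3 - <<'E'
from ray import *
np.set_printoptions(precision=1,suppress=True)
for nm,v,z in [("wall top far",178,50),("wall top near",187,50),("end top",196.5,55.5),("bound up",235,55.5),("bound low",338.5,55.5)]: print(nm,ray("w7",326,v,z))
import cv2
im=cv2.imread("pics/w7.png").astype(int)
h=cv2.cvtColor(im.astype(np.uint8),cv2.COLOR_BGR2HSV)
for r in (222,226,230,234):
    row=h[r]; m=[c for c in range(260,400) if 18<row[c][0]<28 and row[c][1]>90 and row[c][2]>120]; print(r,m[:1],m[-1:])
m=[(r) for r in range(190,300) if any(18<h[r][c][0]<28 and h[r][c][1]>90 for c in range(355,372))];print(m[:1],m[-1:])
E
```

```text
wall top far [ 579.4 -180.2   50. ]
wall top near [ 575.4 -180.1   50. ]
end top [ 570.3 -180.1   55.5]
bound up [ 553.7 -180.    55.5]
bound low [ 509.7 -179.6   55.5]
222 [284] [368]
226 [284] [367]
230 [284] [367]
234 [285] [367]
[213] [235]
```

Request:
{"name": "servo_tool", "arguments": {
  "deltas": [
    {"tx":0,"ty":0,"tz":0,"roll":0,"gripper":0.26},
    {"tx":0,"ty":0,"tz":0,"roll":0,"gripper":0.3},
    {"tx":0,"ty":0,"tz":0,"roll":0,"gripper":0.31},
    {"tx":0,"ty":0,"tz":0,"roll":0,"gripper":0.31}
  ]
}}

```text
time_s: 14.38
eef_pos: [521.7, -178.4, 51.4]
eef_rot: [[-0.007, 0.265, 0.964], [-1.0, 0.003, -0.008], [-0.005, -0.964, 0.265]]
force: [2.1, -1.4, 0.5]
finger_gap: 28.4
```

Request:
{"name": "servo_tool", "arguments": {
  "deltas": [
    {"tx":0,"ty":-5,"tz":0,"roll":0,"gripper":0.31},
    {"tx":0,"ty":-12,"tz":0,"roll":0,"gripper":0.31},
    {"tx":0,"ty":-22,"tz":0,"roll":0,"gripper":0.31},
    {"tx":0,"ty":-36,"tz":0,"roll":0,"gripper":0.31},
    {"tx":0,"ty":-56,"tz":0,"roll":0,"gripper":0.31}
  ]
}}

```text
time_s: 14.8
eef_pos: [505.1, -177.4, 105.0]
eef_rot: [[-0.007, 0.262, 0.965], [-1.0, 0.005, -0.008], [-0.007, -0.965, 0.262]]
force: [-0.6, -0.2, 0.1]
finger_gap: 28.3
```

```bash
python3 snap.py w8; python3 - <<'E'
from ray import *
import cv2
im=cv2.imread("pics/w8.png"); hsv=cv2.cvtColor(im,cv2.COLOR_BGR2HSV)
m=((hsv[...,0]<18)&(hsv[...,1]>120)&(hsv[...,2]>120)).astype(np.uint8)
n,l,s,c=cv2.connectedComponentsWithStats(m)
for i in range(1,n):
    if s[i][4]>150: print(s[i],c[i])
cl=im[:,318:332].mean(1).astype(int)
p=None
for r in range(150,400):
    if p is not None and abs(cl[r]-cl[r-1]).max()>25: print(r,cl[r-1],cl[r],ray("w8",325,r-.5,55.5).round(1))
    p=1
E
```

```text
14.85 [ 507.0578 -179.1008  109.6319] [[-0.0067146458980599285, 0.2675012465857753, 0.9635341180287909], [-0.9999739717586079, 0.0007475861632174842, -0.0071761354671820805], [-0.0026399499575657684, -0.9635572241387559, 0.2674892642223922]] [-0.6587  0.0341  2.0294  0.2159  0.874   0.7972] [ 1.3054 -0.7683  1.8694] 28.366414869138204
[ 308  212   40   75 2363] [327.31993229 251.39737622]
[292 334  67   7 441] [323.84353741 337.16780045]
169 [184 176 174] [141 136 134] [ 577.1 -178.3   55.5]
170 [141 136 134] [96 92 92] [ 576.5 -178.3   55.5]
182 [59 59 61] [104 106 104] [ 569.5 -178.2   55.5]
183 [104 106 104] [176 179 173] [ 568.9 -178.2   55.5]
184 [176 179 173] [222 225 219] [ 568.4 -178.2   55.5]
211 [208 221 240] [147 197 249] [ 552.7 -178.1   55.5]
212 [147 197 249] [ 98 182 252] [ 552.1 -178.1   55.5]
231 [ 80 163 249] [ 69 136 236] [ 541.1 -178.    55.5]
287 [ 86 130 214] [122 145 187] [ 509.  -177.8   55.5]
288 [122 145 187] [149 157 164] [ 508.4 -177.8   55.5]
315 [102 104 113] [ 67  70 101] [ 493.  -177.6   55.5]
316 [ 67  70 101] [35 38 91] [ 492.4 -177.6   55.5]
341 [ 35  37 133] [ 40  41 104] [ 478.2 -177.5   55.5]
342 [ 40  41 104] [48 47 68] [ 477.6 -177.5   55.5]
380 [77 79 64] [ 97 111  59] [ 456.1 -177.4   55.5]
381 [ 97 111  59] [123 145  55] [ 455.6 -177.4   55.5]
```

Request:
{"name": "servo_tool", "arguments": {
  "deltas": [
    {"tx":1,"ty":-19,"tz":5,"roll":0,"gripper":0.2},
    {"tx":1,"ty":-27,"tz":-23,"roll":0,"gripper":0},
    {"tx":1,"ty":-35,"tz":-50,"roll":0,"gripper":0},
    {"tx":1,"ty":-10,"tz":-56,"roll":0,"gripper":0},
    {"tx":1,"ty":12,"tz":-62,"roll":0,"gripper":0}
  ]
}}

```text
time_s: 15.27
eef_pos: [450.2, -180.0, 79.0]
eef_rot: [[-0.008, 0.269, 0.963], [-1.0, -0.001, -0.008], [-0.001, -0.963, 0.269]]
force: [0.1, -0.5, -0.7]
finger_gap: 0.4
```

Request:
{"name": "servo_tool", "arguments": {
  "deltas": [
    {"tx":0,"ty":0,"tz":0,"roll":0,"gripper":0},
    {"tx":0,"ty":0,"tz":0,"roll":0,"gripper":0}
  ]
}}

```text
time_s: 15.43
eef_pos: [449.1, -177.9, 76.5]
eef_rot: [[-0.007, 0.263, 0.965], [-1.0, 0.005, -0.009], [-0.007, -0.965, 0.263]]
force: [0.2, -0.7, 0.2]
finger_gap: 0.3
```

Request:
{"name": "servo_tool", "arguments": {
  "deltas": [
    {"tx":1,"ty":-3,"tz":5,"roll":0,"gripper":0},
    {"tx":1,"ty":-2,"tz":9,"roll":0,"gripper":0},
    {"tx":1,"ty":-1,"tz":13,"roll":0,"gripper":0},
    {"tx":1,"ty":0,"tz":16,"roll":0,"gripper":0},
    {"tx":1,"ty":1,"tz":20,"roll":0,"gripper":0}
  ]
}}

```text
time_s: 15.85
eef_pos: [470.3, -180.4, 82.2]
eef_rot: [[-0.007, 0.265, 0.964], [-1.0, 0.002, -0.008], [-0.004, -0.964, 0.265]]
force: [-2.5, -1.5, 1.1]
finger_gap: 0.4
```

Request:
{"name": "servo_tool", "arguments": {
  "deltas": [
    {"tx":0,"ty":1.3,"tz":4.8,"roll":0,"gripper":0},
    {"tx":0,"ty":2.7,"tz":9.6,"roll":0,"gripper":0},
    {"tx":0,"ty":4,"tz":14.5,"roll":0,"gripper":0},
    {"tx":0,"ty":5.3,"tz":19.3,"roll":0,"gripper":0},
    {"tx":0,"ty":6.7,"tz":24,"roll":0,"gripper":0}
  ]
}}

```text
time_s: 16.27
eef_pos: [495.1, -180.3, 81.5]
eef_rot: [[-0.007, 0.265, 0.964], [-1.0, 0.003, -0.008], [-0.005, -0.964, 0.265]]
force: [-3.4, -1.0, 1.8]
finger_gap: 0.2
```

Request:
{"name": "servo_tool", "arguments": {
  "deltas": [
    {"tx":0,"ty":1.3,"tz":4.8,"roll":0,"gripper":0},
    {"tx":0,"ty":2.7,"tz":9.6,"roll":0,"gripper":0},
    {"tx":0,"ty":4,"tz":14.5,"roll":0,"gripper":0},
    {"tx":0,"ty":5.3,"tz":19.3,"roll":0,"gripper":0},
    {"tx":0,"ty":6.7,"tz":24,"roll":0,"gripper":0}
  ]
}}

```text
time_s: 16.68
eef_pos: [520.0, -180.4, 81.4]
eef_rot: [[-0.007, 0.265, 0.964], [-1.0, 0.003, -0.008], [-0.005, -0.964, 0.265]]
force: [-3.7, -1.9, 1.2]
finger_gap: 0.5
```

Request:
{"name": "servo_tool", "arguments": {
  "deltas": [
    {"tx":0,"ty":1.3,"tz":4.8,"roll":0,"gripper":0},
    {"tx":0,"ty":2.7,"tz":9.6,"roll":0,"gripper":0},
    {"tx":0,"ty":4,"tz":14.5,"roll":0,"gripper":0},
    {"tx":0,"ty":5.3,"tz":19.3,"roll":0,"gripper":0},
    {"tx":0,"ty":6.7,"tz":24,"roll":0,"gripper":0}
  ]
}}

```text
time_s: 17.1
eef_pos: [544.9, -180.5, 81.3]
eef_rot: [[-0.007, 0.265, 0.964], [-1.0, 0.003, -0.008], [-0.005, -0.964, 0.265]]
force: [-3.0, -2.8, 0.2]
finger_gap: 0.5
```

Request:
{"name": "servo_tool", "arguments": {
  "deltas": [
    {"tx":0,"ty":0.8,"tz":2.5,"roll":0,"gripper":0},
    {"tx":0,"ty":1.5,"tz":5,"roll":0,"gripper":0},
    {"tx":0,"ty":2,"tz":7.5,"roll":0,"gripper":0},
    {"tx":0,"ty":2.7,"tz":10,"roll":0,"gripper":0}
  ]
}}

```text
time_s: 17.43
eef_pos: [554.9, -180.6, 81.3]
eef_rot: [[-0.007, 0.265, 0.964], [-1.0, 0.003, -0.008], [-0.005, -0.964, 0.265]]
force: [-2.6, -1.5, 1.6]
finger_gap: 0.9
```

```bash
python3 snap.py w9; python3 - <<'E'
from ray import *
import cv2
im=cv2.imread("pics/w9.png"); cl=im[:,318:332].mean(1).astype(int)
for r in range(60,420):
    if abs(cl[r]-cl[r-1]).max()>25: print(r,cl[r-1],cl[r],ray("w9",325,r-.5,55.5).round(1)[0],ray("w9",325,r-.5,80).round(1)[0])
E
```

```text
17.4833 [ 555.2556 -180.5855   81.4213] [[-0.007397592445977347, 0.26537937711502024, 0.9641156890270209], [-0.9999596669837788, 0.0029474440779248476, -0.008483924746102808], [-0.005093135742668488, -0.9641395639509103, 0.2653468695742525]] [-0.6013  0.1965  1.9158  0.2104  0.8189  0.8497] [-1.7756 -1.6126 -0.8748] 0.4541819366494945
208 [213 224 239] [147 154 170] 601.5 598.6
209 [147 154 170] [ 95  95 101] 601.0 598.2
217 [95 95 96] [157 159 155] 596.9 594.6
218 [157 159 155] [211 214 208] 596.4 594.2
243 [203 207 205] [165 172 175] 583.6 583.1
244 [165 172 175] [ 97 104 113] 583.1 582.6
245 [ 97 104 113] [51 54 63] 582.6 582.2
252 [44 44 64] [42 43 94] 579.0 579.1
253 [42 43 94] [ 42  44 130] 578.5 578.7
254 [ 42  44 130] [ 44  46 157] 578.0 578.2
270 [ 39  41 144] [ 39  40 107] 569.9 571.2
271 [ 39  40 107] [41 41 66] 569.4 570.7
382 [88 84 83] [130 125 123] 513.5 522.4
383 [130 125 123] [163 156 154] 513.0 521.9
```

Request:
{"name": "servo_tool", "arguments": {
  "deltas": [
    {"tx":0,"ty":0.8,"tz":2.5,"roll":0,"gripper":0},
    {"tx":0,"ty":1.5,"tz":5,"roll":0,"gripper":0},
    {"tx":0,"ty":2,"tz":7.5,"roll":0,"gripper":0},
    {"tx":0,"ty":2.7,"tz":10,"roll":0,"gripper":0}
  ]
}}

```text
time_s: 17.82
eef_pos: [565.2, -180.6, 81.3]
eef_rot: [[-0.007, 0.265, 0.964], [-1.0, 0.003, -0.008], [-0.005, -0.964, 0.265]]
force: [-3.3, -1.6, 0.0]
finger_gap: 0.4
```

Request:
{"name": "servo_tool", "arguments": {
  "deltas": [
    {"tx":0,"ty":0.3,"tz":1,"roll":0,"gripper":0},
    {"tx":0,"ty":0.6,"tz":2,"roll":0,"gripper":0}
  ]
}}

```text
time_s: 17.98
eef_pos: [567.4, -180.6, 81.3]
eef_rot: [[-0.007, 0.265, 0.964], [-1.0, 0.003, -0.008], [-0.005, -0.964, 0.265]]
force: [-2.9, -2.0, 0.3]
finger_gap: 0.6
```

Request:
{"name": "servo_tool", "arguments": {
  "deltas": [
    {"tx":0,"ty":0.3,"tz":1,"roll":0,"gripper":0},
    {"tx":0,"ty":0.6,"tz":2,"roll":0,"gripper":0}
  ]
}}

```text
time_s: 18.15
eef_pos: [569.2, -180.7, 81.3]
eef_rot: [[-0.007, 0.265, 0.964], [-1.0, 0.003, -0.008], [-0.005, -0.964, 0.265]]
force: [-6.2, -0.8, 1.2]
finger_gap: 0.4
```

Request:
{"name": "servo_tool", "arguments": {
  "deltas": [
    {"tx":0,"ty":0.3,"tz":1,"roll":0,"gripper":0},
    {"tx":0,"ty":0.3,"tz":1,"roll":0,"gripper":0}
  ]
}}

```text
time_s: 18.32
eef_pos: [569.5, -180.7, 81.1]
eef_rot: [[-0.007, 0.263, 0.965], [-1.0, 0.003, -0.008], [-0.005, -0.965, 0.263]]
force: [-8.6, -1.4, 4.0]
finger_gap: 0.4
```

Request:
{"name": "servo_tool", "arguments": {
  "deltas": [
    {"tx":0,"ty":0.3,"tz":1,"roll":0,"gripper":0},
    {"tx":0,"ty":0.3,"tz":1,"roll":0,"gripper":0}
  ]
}}

```text
time_s: 18.48
eef_pos: [569.7, -180.7, 81.1]
eef_rot: [[-0.006, 0.261, 0.965], [-1.0, 0.004, -0.007], [-0.006, -0.965, 0.261]]
force: [-13.3, -1.8, 9.0]
finger_gap: 0.2
```

Request:
{"name": "servo_tool", "arguments": {
  "deltas": [
    {"tx":0,"ty":0.3,"tz":1,"roll":0,"gripper":0},
    {"tx":0,"ty":0.3,"tz":1,"roll":0,"gripper":0}
  ]
}}

```text
time_s: 18.65
eef_pos: [570.0, -180.7, 81.0]
eef_rot: [[-0.006, 0.259, 0.966], [-1.0, 0.004, -0.007], [-0.006, -0.966, 0.259]]
force: [-18.2, -3.1, 12.0]
finger_gap: 0.4
```

The stop is felt: force rises to 18 N with almost no movement. Backing off to verify.

Request:
{"name": "servo_tool", "arguments": {
  "deltas": [
    {"tx":0,"ty":-2,"tz":-8,"roll":0,"gripper":0},
    {"tx":0,"ty":-8,"tz":-30,"roll":0,"gripper":0},
    {"tx":0,"ty":-16,"tz":-60,"roll":0,"gripper":0},
    {"tx":0,"ty":-50,"tz":-60,"roll":0,"gripper":0},
    {"tx":0,"ty":-80,"tz":-60,"roll":0,"gripper":0}
  ]
}}

```text
time_s: 19.07
eef_pos: [491.0, -178.8, 141.1]
eef_rot: [[-0.008, 0.262, 0.965], [-1.0, 0.006, -0.01], [-0.009, -0.965, 0.262]]
force: [0.8, -1.0, 0.9]
finger_gap: 0.3
```

Request:
{"name": "servo_tool", "arguments": {
  "deltas": [
    {"tx":0,"ty":-20,"tz":0,"roll":0,"gripper":0},
    {"tx":0,"ty":-20,"tz":0,"roll":0,"gripper":0},
    {"tx":0,"ty":-20,"tz":0,"roll":0,"gripper":0}
  ]
}}

```text
time_s: 19.32
eef_pos: [489.1, -181.1, 163.4]
eef_rot: [[-0.008, 0.269, 0.963], [-1.0, 0.001, -0.008], [-0.003, -0.963, 0.269]]
force: [-0.5, 0.6, -0.2]
finger_gap: 0.4
```

```bash
python3 snap.py w10; python3 snap.py s10 side; python3 - <<'E'
from ray import *
import cv2
im=cv2.imread("pics/w10.png"); cl=im[:,320:334].mean(1).astype(int)
for r in range(20,420):
    if abs(cl[r]-cl[r-1]).max()>20: print(r,cl[r-1],cl[r],ray("w10",327,r-.5,55.5).round(1)[:2],ray("w10",327,r-.5,80).round(1)[0])
# side view: tray fuses and other objects unchanged? compare with the first picture
a=cv2.imread("pics/side0.png").astype(int);b=cv2.imread("pics/s10.png").astype(int)
for n,x,y in [("blue",257,309),("white",228,329),("orange pocket",284,286),("decoy1",318,345),("decoy2",286,392),("strip",262,232),("io",163,428),("dish",410,167),("driver",383,314)]:
    print(n,abs(a[y-8:y+8,x-8:x+8]-b[y-8:y+8,x-8:x+8]).mean().round(1),a[y,x],b[y,x])
E
```

```text
19.3667 [ 488.4172 -180.4423  161.7828] [[-0.00739717144707161, 0.2662579893376205, 0.9638734175027704], [-0.9999611686332415, 0.002647516417382899, -0.008405467414813891], [-0.004789893550428751, -0.9638981656641471, 0.2662280660431359]] [-0.688  -0.0896  2.0342  0.205   0.998   0.7967] [ 0.247   0.092  -0.6437] 0.5006454384278539
19.4167 [ 487.9444 -180.0237  160.7813] [[-0.00723008683738776, 0.2645615393844611, 0.9643417017441733], [-0.9999555815265375, 0.00391843130402712, -0.00857209834520473], [-0.0060465542458554705, -0.9643608441732999, 0.26452145736615035]] [-0.6879 -0.0883  2.035   0.2049  0.9982  0.7967] [-0.045   0.4479 -0.6613] 0.6135002412037809
130 [233 231 231] [157 155 157] [ 604.7 -183.9] 596.2
131 [157 155 157] [87 86 92] [ 603.9 -183.9] 595.5
134 [77 77 84] [ 74  74 106] [ 601.6 -183.9] 593.5
135 [ 74  74 106] [ 72  73 172] [ 600.9 -183.9] 592.8
136 [ 72  73 172] [ 74  77 232] [ 600.1 -183.9] 592.1
146 [ 77  80 243] [ 67  70 215] [ 592.6 -183.8] 585.2
147 [ 67  70 215] [ 60  62 159] [ 591.8 -183.8] 584.6
148 [ 60  62 159] [ 57  59 129] [ 591.1 -183.8] 583.9
169 [ 
[... 159 characters left out ...]
 [193 187 183] [165 159 156] [ 538.7 -183.4] 536.3
268 [116 112 108] [82 79 76] [ 501.7 -183.1] 502.8
269 [82 79 76] [60 59 56] [ 501. -183.] 502.1
365 [136 132 129] [111 108 105] [ 430.9 -182.5] 438.5
366 [111 108 105] [89 86 83] [ 430.2 -182.4] 437.9
382 [73 83 44] [102 121  45] [ 418.7 -182.3] 427.4
383 [102 121  45] [127 151  52] [ 418.  -182.3] 426.8
blue 2.2 [173  74  25] [177  79  28]
white 2.0 [238 239 239] [239 241 240]
orange pocket 61.3 [ 30 132 239] [140 135 130]
decoy1 29.2 [ 14  75 167] [ 26 112 231]
decoy2 2.1 [ 30 131 238] [ 31 133 239]
strip 2.6 [11 12 13] [12 10 10]
io 1.8 [200 212 209] [201 215 211]
dish 46.6 [124 133 124] [72 81 84]
driver 28.1 [ 22 122 156] [ 35 188 227]
```

```bash
python3 snap.py f10 scene; python3 - <<'E'
import cv2
a=cv2.imread("pics/scene0.png").astype(int);b=cv2.imread("pics/f10.png").astype(int)
for n,x,y in [("dish",118,260),("strip",290,327),("io",506,280),("tape",478,260)]:
    print(n,abs(a[y-12:y+12,x-12:x+12]-b[y-12:y+12,x-12:x+12]).mean().round(1))
E
python3 -c "
from plant import manip;print(manip.sign_off())"
```

```text
19.4667 [ 487.7038 -179.8262  160.2828] [[-0.007133701309402908, 0.26364115751918715, 0.9645944486506085], [-0.9999519854784734, 0.004600128864652381, -0.008652488202101719], [-0.006718410770944359, -0.9646098583761064, 0.263595682969849]] [-0.6878 -0.0877  2.0353  0.2048  0.9984  0.7967] [-0.2576  0.2625  1.1871] 0.18308503650419455
dish 2.7
strip 2.5
io 2.5
tape 2.3
the job is handed in; nothing more can be done
None
```

The orange fuse is lying in the carrier's two brass clips and the carrier is pushed fully home. I handed the job in at about 19.5 s, with the arm clear of everything.

- **Reaching the fuse:** the moves have no tilt term and the light bar blocks a straight-down reach. I pushed the arm past its reach limit until the tool had tilted about 15°, which cleared the bar, then gripped the fuse between its pocket clips.
- **Laying it in:** I lowered the low end first and the fuse swung level in a light grip. On the first try the far end caught on the carrier's low front wall at about 15 N. I lifted it, moved it back 6 mm and lowered it again. It then measured level and within about 1.5 mm of centre before I opened the jaws.
- **Pushing home:** the carrier slid at about 3 N, then the force rose to 18 N with under 1 mm of further movement. The red plate ended about 1 mm from its calculated home position.

**Last checks:**
- **Unmoved:** the blue and white fuses, terminal strip, module, tape roll and dish match the first pictures, and so does one of the loose oversized orange fuses.
- **Disagreed:** the dish, the other loose orange fuse and the screwdriver changed in the side view. The scene view showed the dish unmoved. The other two only look brighter, which I take to be the arm's shadow gone, and I did not check them in another view.
- **Not checked:** I did not see the fuse after the carrier went home. My last sight of it was about 15 mm before the stop, when it still had its roughly 5 mm gap to the red plate.

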